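Purge the sample chamber, line up its fastener and hold the cover shut

TASK

Purge and close the white sample chamber: press the hinged spring pedal on the bench all the way down to its stop and let it come back up, then turn the wing fastener on the chamber's cover clockwise until the slot along its wing lines up with the two dark grooves in the cover. Then press the sprung cover down until it lies flat against its frame and finish while still holding it pressed there with the fingers; leave the jars, caps, box and pen where they are.

Things in the scene. Friction and masses are not known exactly. Their poses are not given: they have to be found in the camera images.
- chamber: the sample chamber, a white box 250 x 210 mm and 94 mm tall fixed to the bench, with a black gasket frame up to 99 mm and a bare aluminium cover (235 along x, 195 along y, 8 mm thick) on top; origin under its centre, x from its front (gauge side, towards the robot) to the hinge at the back, z up
- cover (a joint): angle of the cover about its level hinge, which lies along the chamber's y, 121 mm behind the chamber's origin and 100 mm up; 0 = flat on the frame, grows as the front edge rises; a spring lifts it to its upper stop at 0.07 rad (front edge 16 mm up); closing it takes about 3 N at the front pad to begin and about 7 N when flat, and it opens again when let go
- cover_pad (a point): middle of the top face of the black rubber pad (34 mm along x, 90 mm along y, 3 mm high) near the cover's front edge, 210 mm in front of the hinge: a good place to press straight down; it moves with the cover, dropping about 15 mm from open to flat; axes of the cover; its top is 11 mm above the cover's underside
- fastener (a joint): angle of the quarter-turn fastener on the cover, about the cover's normal, growing clockwise seen from above; 0 = its wing lies front to back (along the chamber's x), 1.571 = the slot along its wing is in line with the two grooves, which lie along the chamber's y on both sides of it; it runs on to a stop at 2.0 and stays where it is left (friction 0.06 N m)
- fastener_grip (a point): on the fastener's axis at a good gripping height, 30 mm above the cover's top face and 105 mm in front of the hinge; the steel wing is an upright plate 46 mm long (along this point's x), 12 mm thick (y), reaching from the round head (46 mm wide, 6 mm high) up to 42 mm above the cover, with a dark slot line along its top edge; z up
- pedal_base: the purge pedal's dark steel base plate, 160 x 100 mm and 12 mm thick, fixed to the bench; origin under its centre, z up; the hinge lies along its y, 60 mm behind (+x of) the origin and 30 mm up, the bare aluminium tread (140 mm long, 80 mm wide, 7 mm thick) slopes up from it towards -x
- pedal (a joint): angle of the pedal's tread; 0 = up at rest (tread 0.25 rad above level), grows as it is pressed, stop at 0.22 rad; a spring returns it; pressing it to the stop takes about 6 N at the press point
- pedal_press (a point): point to press, on the tread's top face on its centre line, 105 mm along the tread from the hinge, about 63 mm above the bench at rest; it goes about 23 mm straight down to the stop
- jar_a: open empty sample jar of clear plastic, 57 mm wide and 75 mm tall, standing upright; origin under its centre; not to be disturbed; stands in a fixed grey tray 160 x 110 mm, 18 mm high
- jar_b: open empty sample jar of clear plastic, 57 mm wide and 75 mm tall, standing upright; origin under its centre; not to be disturbed; stands in the same tray
- jar_c: open empty sample jar of clear plastic, 57 mm wide and 75 mm tall, standing upright; origin under its centre; not to be disturbed
- cap_a: white plastic jar cap lying open side up, 62 mm wide, 20 mm tall; origin under its centre; not to be disturbed
- cap_b: white plastic jar cap lying open side up, 62 mm wide, 20 mm tall; origin under its centre; not to be disturbed
- swab_box: closed cardboard box 60 x 100 x 45 mm tall; origin under its centre; not to be disturbed
- pen: white marker pen with a grey cap, 120 mm long, 13 mm thick, lying along its x; origin under its middle; not to be disturbed

How it is judged:
By the outcome, as a careful person would: the job done as asked, in the order asked, and still so for the second after the job is handed in, while the arm keeps its last pose, push and grip.
It also fails if it takes over 54 s, if anything falls off the work surface, if the arm or the gripper's body presses on something with over 40 N, if the wrist force passes 120 N, or if a joint passes its speed limit or range.

ROBOT

A 6-joint arm with a two-finger parallel gripper is mounted at the origin on the work surface. World frame = base frame: x ahead of the robot, y to its left, z up, the work surface at z = 0. Lengths are in m, angles in degrees, forces in N, time in s.
With the tool pointing down it reaches from about 0.3 to 0.75 m from the base axis. Payload 8.5 kg.
Tool frame: the origin (TCP) lies on the centre line of the jaws, within the pads' length; the fingertips stand 19 mm ahead of it and the grasp point (between the pads) is the TCP; z points along the fingers, x is the direction in which the jaws open and shut, and the axes are right-handed (so a half turn about z gives the same grasp; the last joint's range is limited). The gripper opens to 85 mm and grips with 20 to 120 N. Pads are 22 mm wide; open, the fingers measure 114 mm over their backs; the gripper's body (76 mm by 85 mm) begins 54 mm behind the grasp point. The pads swing forward as they close: fully open they stand 13 mm farther back than shut.
Start: joints at [-77.424, 21.807, 74.336, -0, 83.858, -12.336], TCP at [0.232, -0.499, 0.25] pointing down, gripper open.
Joint ranges: [-178.18, 178.18], [-50.72, 133.34], [12.68, 142.11], [-81.47, 261.47], [9.98, 163.14], [-165.26, 165.26]. Speed limits (degrees/s): [136.94, 136.94, 180, 180, 180, 180].

INTERFACE

Orientations are given as a 3x3 rotation matrix whose columns are the frame's x, y, z axes.
In Python, from rig import env, cams, order gives the robot as it stands.
- The arm moves only by the tool step_arm, never from a script. Its argument "steps" is a list of rows, each an object with "xyz": the shift along the tool's x, y, z normalised to -1 to 1, where 1 is 0.04 m, a list of three; "turn": the turn, a rotation vector about the tool's x, y, z normalised to -1 to 1, where 1 is 0.08 rad, a list of three; "gripper": the gripper command: -1 is shut, 1 is fully open, values between are in proportion. A call has 1 to 20 rows; each row shifts and turns the commanded pose from where the row before left it, along the tool's axes as they then stand; what a row does not reach is not made up. A row lasts 1/12 s, in which the tool goes at most 41.7 mm and 7.16 degrees, less where a joint would pass 70% of its speed; a pose out of reach is approached as far as the arm can. A call with a number of a shift or a turn outside -1 to 1 is refused whole. A call with a gripper value outside its range is refused whole. The fingers move at their own pace and stop on an object; "squeeze" is the grip in N (left out, the last holds). Time passes only in rows, so rows that do not move let the fingers close. It gives the time, the measured TCP pose, the force and the opening at its end, in the units of the state.
- env.observe(): the state, without advancing time (a new reading comes with each control period).
- cams.get_image(name): name is "side" or "top" or "wrist"; returns (picture, depth): 480x640x3 uint8, red, green, blue; 480x640 float32, m along the optical axis (not along the pixel's ray), 0 where there is no reading.
- cams.camera_info(name): a dict with "fx", "fy", "cx", "cy" (pixels), "extrinsics" (4x4, takes a point from camera to world coordinates). Camera axes: x right, y down, z forward; pixel columns grow to the right and rows downward; lengths in m; the calibration is good to about 2 mm. The wrist camera is an equidistant fisheye: a pixel r from the principal point sees the ray r / f radians off the axis. A picture is of the moment at which its call begins: read the wrist's pose just before it. camera_info takes no time and is no camera call; for the wrist camera it gives the pose at the moment of the call.
- order.close_job(): hands the job in, once; it reports no verdict.
The state is a dict: "time_s": time; "q": joint angles; "qvel": joint speeds; "joint_efforts": joint torques, N m; "position": TCP position; "tool_rot": TCP orientation; "ft_force": force on the tool from outside, world axes, zero at the start; "wrist_torque": the same for the moment, N m; "grip_width": finger opening in m.
Only numpy, scipy, OpenCV 4.12 (cv2) and the standard library are available. Lean on these libraries where they do the work, as an engineer would, in place of code of your own. Each camera call takes 0.05 s, during which the arm holds its last target. There are 200 camera calls.

## Working session

There is one attempt and no reset: what is moved stays moved. The work goes in short steps, Python scripts to look and compute and a tool call to move; the robot and the scene stay as the last step left them, time stands still between calls to the robot, and variables do not carry over. Pictures are saved under pics/ and viewed, about 8 in all and at most 12, crops included, and the job is handed in when it is done.

Besides the shell and the picture viewer there is one more tool, called in YAML: its name, and indented under it one key for each argument. step_arm: Moves the arm, as the interface text tells. Scaled input: -1 to 1 covers 0.04 m each way for a shift and 0.08 rad each way for a turn. Its arguments: {"type":"object","properties":{"steps":{"type":"array"},"squeeze":{"type":"number"}},"required":["steps"]}

```bash
mkdir -p pics; ls; python3 - <<'E'
from rig import env,cams,order
import cv2,numpy as np
s=env.observe();print(s['time_s'],s['position'],np.round(s['tool_rot'],3).tolist(),s['grip_width'])
for n in('top','side'):
    im,d=cams.get_image(n);np.savez(f'pics/{n}0.npz',im=im,d=d)
    cv2.imwrite(f'pics/{n}0.png',im[...,::-1])
    i=cams.camera_info(n);print(n,i['fx'],i['fy'],i['cx'],i['cy'],np.round(i['extrinsics'],4).tolist())
E
```

```text
pics
0.0 [ 0.23160536 -0.49855246  0.24969287] [[0.421, -0.907, -0.0], [-0.907, -0.421, 0.001], [-0.001, -0.0, -1.0]] 0.08530735479857604
top 439.50031826048274 439.50031826048274 316.96147781185124 244.7848644168128 [[-0.0016, -0.9831, 0.1831, 0.4077], [-0.9996, 0.007, 0.0289, -0.0102], [-0.0297, -0.1829, -0.9827, 1.0864], [0.0, 0.0, 0.0, 1.0]]
side 471.52050094978136 471.52050094978136 318.9120637595094 235.56655597742434 [[-0.989, -0.0823, 0.1231, 0.4602], [-0.1473, 0.6305, -0.762, 0.7328], [-0.0149, -0.7718, -0.6357, 0.6917], [0.0, 0.0, 0.0, 1.0]]
```

View pics/top0.png

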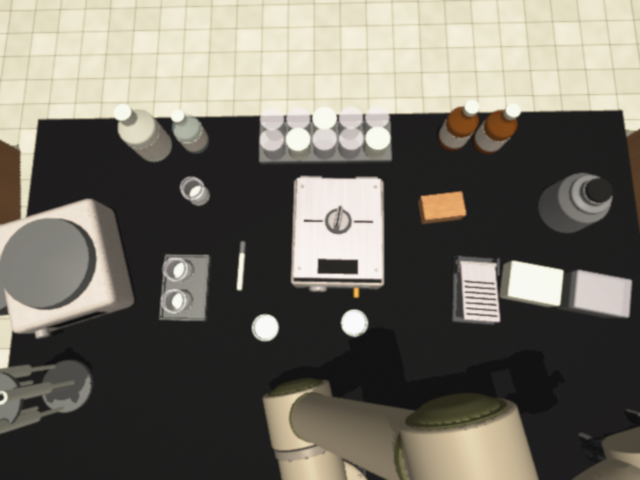

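View pics/side0.png

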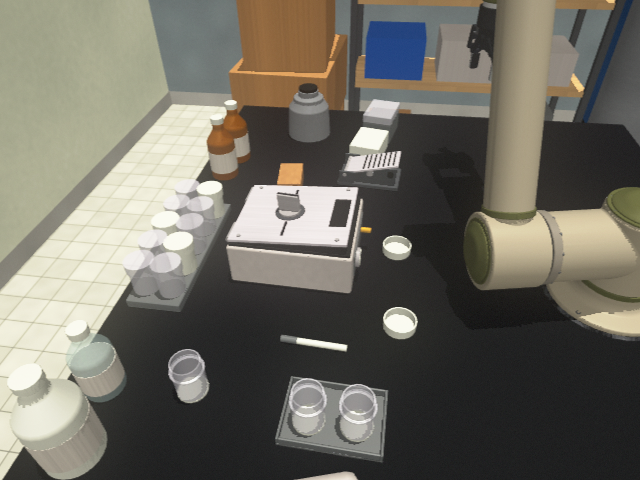

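The top view shows the cover at about (338,232), its pad at (337,267) and the fastener at (338,220) with its wing near front to back. The pedal is at (477,290), with its high end towards the robot. The side view agrees. Next I measure these from the top camera's depth.

```bash
cat > h.py <<'E'
import numpy as np,cv2
from rig import env,cams,order
def cloud(n,im,d):
    i=cams.camera_info(n);v,u=np.mgrid[:480,:640]
    P=np.stack([(u-i['cx'])/i['fx']*d,(v-i['cy'])/i['fy']*d,d],-1)
    return P@i['extrinsics'][:3,:3].T+i['extrinsics'][:3,3]
def rect(P):
    c,wh,a=cv2.minAreaRect((P[:,:2]*1000).astype(np.float32));return np.round(c,1),np.round(wh,1),round(a,2)
E
python3 - <<'E'
from h import *
z=np.load('pics/top0.npz');im=z['im'];P=cloud('top',im,z['d']);g=cv2.cvtColor(im,cv2.COLOR_RGB2GRAY)
u0=np.zeros((480,640),bool)
def box(a,b,c,d):
    m=u0.copy();m[c:d,a:b]=1;return m
cb=box(285,392,170,300)
m=cb&(P[...,2]>.085)
print('chamber top',rect(P[m]))
m=cb&(P[...,2]>.09)&(P[...,2]<.135)&(g>110);print('cover',rect(P[m]))
m2=m&box(296,382,180,285); A=P[m2]; k=np.linalg.lstsq(np.c_[A[:,:2],np.ones(len(A))],A[:,2],rcond=None)[0];print('cover plane',k)
m=box(312,364,255,277)&(g<60);print('pad',rect(P[m]),P[m].mean(0))
m=cb&box(310,366,195,245)&(P[...,2]>.14);print('wing',m.sum(),rect(P[m]),P[m].mean(0),P[m][:,2].max())
for n,b in(('gL',box(303,322,215,226)),('gR',box(354,373,215,226))):
    m=b&(g<90);print(n,m.sum(),P[m].mean(0))
pb=box(445,510,250,330)
m=pb&(P[...,2]>.006);print('pedal all',rect(P[m]))
m=pb&(g>120)&(P[...,2]>.02);print('tread',rect(P[m]),P[m].min(0),P[m].max(0))
A=P[m];k=np.linalg.lstsq(np.c_[A[:,:2],np.ones(len(A))],A[:,2],rcond=None)[0];print('tread plane',k)
m=pb&(P[...,2]>.006)&(P[...,2]<.018);print('base',m.sum(),rect(P[m]))
for nm,b in(('capL',box(250,282,312,344)),('capR',box(338,372,308,340)),('box',box(415,470,188,226))):
    m=b&(P[...,2]>.008);print(nm,rect(P[m]),P[m][:,2].max())
big=np.hstack([cv2.resize(im[170:300,285:395],None,fx=4,fy=4,interpolation=2),cv2.resize(im[240:335,445:515],None,fx=4,fy=520/95,interpolation=2)])
cv2.imwrite('pics/zoom.png',big[...,::-1])
E
```

```text
chamber top (array([580.6, -25.5]), array([209.6, 346.6]), 88.27)
cover (array([627.9, -27.3]), array([208., 252.]), 88.37)
cover plane [-0.04408089  0.00870564  0.14343166]
pad (array([479.8, -25.8]), array([ 81.7, 144.9]), 88.82) [ 0.53717549 -0.02678165  0.13205238]
wing 138 (array([539.1, -17. ]), array([ 14.7, 262.8]), 83.84) [ 0.62889656 -0.02699544  0.2167395 ] 1.0863807831975245
gL 0 [nan nan nan]
gR 0 [nan nan nan]
pedal all (array([ 494. , -223.6]), array([163.9, 430.2]), 1.15)
tread (array([ 487.5, -219.7]), array([146.4, 423.8]), 1.79) [ 0.40769116 -0.43111182  0.02223115] [ 0.56404588 -0.01023666  1.08638078]
tread plane [-0.28509197  1.18793431  0.6215236 ]
base 816 (array([ 495.4, -372.9]), array([135.2, 160. ]), 85.87)
capL (array([395.5,  86.5]), array([185.3,  60.8]), 78.98) 1.0863807831975245
capR (array([411.7, -59.4]), array([60.2, 78.3]), 42.23) 1.0863807831975245
box (array([ 590.6, -153.2]), array([102.4, 452.9]), 39.24) 1.0863807831975245<stdin>:14: RuntimeWarning: Mean of empty slice.
  ret = um.true_divide(
```

View pics/zoom.png

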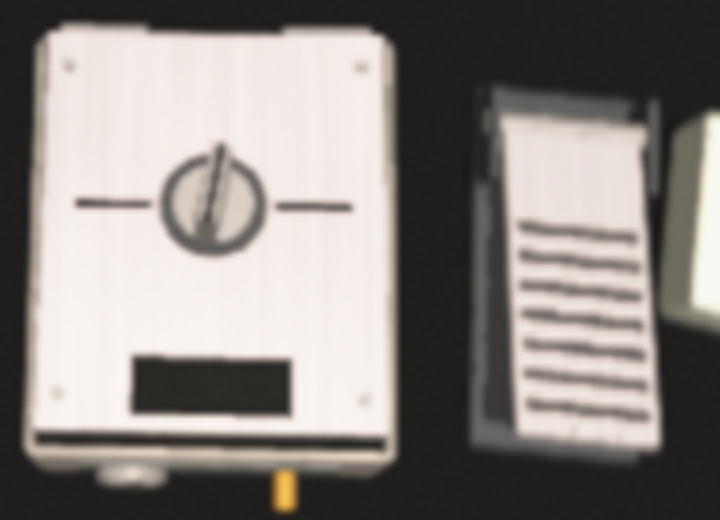

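The zoom shows the wing tipped slightly to the right at its far end, the grooves on both sides of it, and the tread striped at its near, raised end. Pixels with no depth reading (0) spoiled some of the numbers, so I mask them and cast rays for the lines.

```bash
cat >> h.py <<'E'
def ray(n,uv,z):
    i=cams.camera_info(n);uv=np.atleast_2d(uv).astype(float)
    r=np.c_[(uv[:,0]-i['cx'])/i['fx'],(uv[:,1]-i['cy'])/i['fy'],np.ones(len(uv))]@i['extrinsics'][:3,:3].T
    o=i['extrinsics'][:3,3];return o+r*((z-o[2])/r[:,2])[:,None]
E
python3 - <<'E'
from h import *
z=np.load('pics/top0.npz');im=z['im'];d=z['d'];P=cloud('top',im,d);g=cv2.cvtColor(im,cv2.COLOR_RGB2GRAY);ok=d>0
def box(a,b,c,e):
    m=np.zeros((480,640),bool);m[c:e,a:b]=1;return m
cb=box(285,392,170,300)&ok
m=cb&(P[...,2]>.098)&(P[...,2]<.135)&(g>150);print('cover',rect(P[m]))
A=P[m&box(298,380,182,282)];print('plane',np.linalg.lstsq(np.c_[A[:,:2],np.ones(len(A))],A[:,2],rcond=None)[0])
m=box(312,364,256,277)&(g<100);uv=np.argwhere(m)[:,::-1];zp=.099+.011+.210*.07;print('pad ray',rect(ray('top',uv,zp)));
m&=ok;print('pad depth',rect(P[m]),np.median(P[m],0))
m=cb&box(310,366,200,245)&(P[...,2]>.142);print('wing',m.sum(),rect(P[m]),P[m].mean(0),P[m][:,2].max())
for n,b in(('gL',box(304,322,215,226)),('gR',box(354,372,215,226))):
    q=np.argwhere(b&(g<g[b].max()-60))[:,::-1];print(n,len(q),ray('top',q.mean(0),.115))
pb=box(445,510,250,330)&ok
m=pb&(g>120)&(P[...,2]>.02)&(P[...,2]<.1);print('tread',rect(P[m]),P[m].min(0),P[m].max(0))
A=P[m];print('plane',np.linalg.lstsq(np.c_[A[:,:2],np.ones(len(A))],A[:,2],rcond=None)[0])
m=pb&(P[...,2]>.007)&(P[...,2]<.016);print('base',m.sum(),rect(P[m]))
for x0,x1 in((.41,.43),(.43,.45),(.45,.47),(.47,.49),(.49,.51)):
    a=A[(A[:,0]>x0)&(A[:,0]<x1)];print(x0,a[:,1].min(),a[:,1].max(),a[:,2].mean())
s=np.load('pics/side0.npz');S=cloud('side',s['im'],s['d']);o=s['d']>0
m=o&(np.hypot(S[...,0]-.61,S[...,1]+.027)<.035)&(S[...,2]>.133);print('side wing',m.sum(),rect(S[m]),S[m].mean(0),S[m][:,2].max())
E
```

```text
cover (array([632.9, -26.6]), array([198.4, 239.2]), 88.39)
plane [-0.06728114  0.00232239  0.15893422]
pad ray (array([538.8, -26.2]), array([83.8, 29.6]), 87.84)
pad depth (array([538.6, -26.1]), array([83.7, 30.2]), 88.21) [ 0.53861366 -0.02812676  0.12586392]
wing 125 (array([645.9, -28.2]), array([12. , 47.5]), 78.73) [ 0.64462107 -0.02817333  0.15654879] 0.16243836204484474
gL 39 [[0.64514577 0.02951675 0.115     ]]
gR 46 [[ 0.64231001 -0.0834675   0.115     ]]
tread (array([ 490.2, -373.5]), array([117.2, 140.2]), 85.54) [ 0.41945805 -0.43111182  0.02223115] [ 0.56404588 -0.3107917   0.07772773]
plane [-0.25216126  0.0268132   0.18738666]
base 764 (array([ 495.4, -372.9]), array([135.2, 160. ]), 86.05)
0.41 -0.3889031164113141 -0.31271141368446964 0.07009331136754285
0.43 -0.3933620584996695 -0.31079170224208114 0.06740363984194747
0.45 -0.3959612757007142 -0.3131904551692218 0.06194355237308294
0.47 -0.43111181981389574 -0.3151734858179064 0.0560459107535873
0.49 -0.4273011188042808 -0.31644868936077153 0.051949306227469835
side wing 142 (array([633.7, -26. ]), array([15.1, 22.3]), 86.22) [ 0.63324062 -0.02359742  0.14763768] 0.15927109994394906
```

Chamber yaw is about -1.5°, with the fastener axis at (0.6445, -0.0275) and the pad at (0.539, -0.026). The wing is already about 10° clockwise from front to back, so it needs about 80° more. The pedal press point is at about (0.454, -0.354). I move above the pedal with the gripper shut.

step_arm:
  steps:
    - {"xyz": [-0.094, -0.656, 0], "turn": [0, 0, 0], "gripper": -1}
    - {"xyz": [-0.094, -0.656, 0], "turn": [0, 0, 0], "gripper": -1}
    - {"xyz": [-0.094, -0.656, 0], "turn": [0, 0, 0], "gripper": -1}
    - {"xyz": [-0.094, -0.656, 0], "turn": [0, 0, 0], "gripper": -1}
    - {"xyz": [-0.094, -0.656, 0], "turn": [0, 0, 0], "gripper": -1}
    - {"xyz": [-0.094, -0.656, 0], "turn": [0, 0, 0], "gripper": -1}
    - {"xyz": [-0.094, -0.656, 0], "turn": [0, 0, 0], "gripper": -1}
    - {"xyz": [-0.094, -0.656, 0], "turn": [0, 0, 0], "gripper": -1}
    - {"xyz": [-0.094, -0.656, 0], "turn": [0, 0, 0], "gripper": -1}
    - {"xyz": [-0.094, -0.656, 0], "turn": [0, 0, 0], "gripper": -1}
    - {"xyz": [0, 0, 0.7], "turn": [0, 0, 0], "gripper": -1}
    - {"xyz": [0, 0, 0.7], "turn": [0, 0, 0], "gripper": -1}
    - {"xyz": [0, 0, 0.7], "turn": [0, 0, 0], "gripper": -1}
    - {"xyz": [0, 0, 0.7], "turn": [0, 0, 0], "gripper": -1}
    - {"xyz": [0, 0, 0.45], "turn": [0, 0, 0], "gripper": -1}
    - {"xyz": [0, 0, 0], "turn": [0, 0, 0], "gripper": -1}
    - {"xyz": [0, 0, 0], "turn": [0, 0, 0], "gripper": -1}

```text
time_s: 1.52
position: [0.4537, -0.3541, 0.12]
tool_rot: [[0.421, -0.907, -0.001], [-0.907, -0.421, 0.001], [-0.002, 0.0, -1.0]]
ft_force: [0.4, 0.7, 0.0]
grip_width: -0.0002
```

step_arm:
  steps:
    - {"xyz": [0, 0, 0.4], "turn": [0, 0, 0], "gripper": -1}
    - {"xyz": [0, 0, 0.4], "turn": [0, 0, 0], "gripper": -1}
    - {"xyz": [0, 0, 0.15], "turn": [0, 0, 0], "gripper": -1}
    - {"xyz": [0, 0, 0.12], "turn": [0, 0, 0], "gripper": -1}
    - {"xyz": [0, 0, 0.12], "turn": [0, 0, 0], "gripper": -1}
    - {"xyz": [0, 0, 0.12], "turn": [0, 0, 0], "gripper": -1}
    - {"xyz": [0, 0, 0.12], "turn": [0, 0, 0], "gripper": -1}
    - {"xyz": [0, 0, 0], "turn": [0, 0, 0], "gripper": -1}
    - {"xyz": [0, 0, 0], "turn": [0, 0, 0], "gripper": -1}

```text
time_s: 2.27
position: [0.4539, -0.3546, 0.0635]
tool_rot: [[0.421, -0.907, 0.0], [-0.907, -0.421, -0.001], [0.001, 0.0, -1.0]]
ft_force: [-2.4, -1.0, 4.6]
grip_width: 0.0003
```

step_arm:
  steps:
    - {"xyz": [0, 0, 0.05], "turn": [0, 0, 0], "gripper": -1}
    - {"xyz": [0, 0, 0.05], "turn": [0, 0, 0], "gripper": -1}
    - {"xyz": [0, 0, 0], "turn": [0, 0, 0], "gripper": -1}
    - {"xyz": [0, 0, 0], "turn": [0, 0, 0], "gripper": -1}

```text
time_s: 2.6
position: [0.4538, -0.3545, 0.0596]
tool_rot: [[0.421, -0.907, 0.0], [-0.907, -0.421, -0.001], [0.001, 0.0, -1.0]]
ft_force: [-3.6, -1.3, 5.6]
grip_width: 0.0002
```

step_arm:
  steps:
    - {"xyz": [0, 0, 0.05], "turn": [0, 0, 0], "gripper": -1}
    - {"xyz": [0, 0, 0.03], "turn": [0, 0, 0], "gripper": -1}
    - {"xyz": [0, 0, 0], "turn": [0, 0, 0], "gripper": -1}
    - {"xyz": [0, 0, 0], "turn": [0, 0, 0], "gripper": -1}

```text
time_s: 2.93
position: [0.4538, -0.3545, 0.0583]
tool_rot: [[0.421, -0.907, 0.001], [-0.907, -0.421, -0.002], [0.002, 0.0, -1.0]]
ft_force: [-7.9, 2.8, 21.3]
grip_width: 0.0002
```

The force jumped to 21 N at the stop, against about 6 N for the spring alone, so the pedal is fully down. I raise the arm and move above the fastener.

step_arm:
  steps:
    - {"xyz": [0, 0, -0.3], "turn": [0, 0, 0], "gripper": -1}
    - {"xyz": [0, 0, -0.5], "turn": [0, 0, 0], "gripper": -1}
    - {"xyz": [0, 0, -0.8], "turn": [0, 0, 0], "gripper": -1}
    - {"xyz": [0, 0, -0.9], "turn": [0, 0, 0], "gripper": -1}
    - {"xyz": [0, 0, -0.9], "turn": [0, 0, 0], "gripper": -1}
    - {"xyz": [0, 0, -0.9], "turn": [0, 0, 0], "gripper": -1}
    - {"xyz": [0, 0, -0.5], "turn": [0, 0, 0], "gripper": -1}
    - {"xyz": [-0.415, -0.599, 0], "turn": [0, 0, 0], "gripper": 1}
    - {"xyz": [-0.415, -0.599, 0], "turn": [0, 0, 0], "gripper": 1}
    - {"xyz": [-0.415, -0.599, 0], "turn": [0, 0, 0], "gripper": 1}
    - {"xyz": [-0.415, -0.599, 0], "turn": [0, 0, 0], "gripper": 1}
    - {"xyz": [-0.415, -0.599, 0], "turn": [0, 0, 0], "gripper": 1}
    - {"xyz": [-0.415, -0.599, 0], "turn": [0, 0, 0], "gripper": 1}
    - {"xyz": [-0.415, -0.599, 0], "turn": [0, 0, 0], "gripper": 1}
    - {"xyz": [-0.415, -0.599, 0], "turn": [0, 0, 0], "gripper": 1}
    - {"xyz": [-0.415, -0.599, 0], "turn": [0, 0, 0], "gripper": 1}
    - {"xyz": [-0.415, -0.599, 0], "turn": [0, 0, 0], "gripper": 1}
    - {"xyz": [-0.415, -0.599, 0], "turn": [0, 0, 0], "gripper": 1}
    - {"xyz": [-0.415, -0.599, 0], "turn": [0, 0, 0], "gripper": 1}
    - {"xyz": [-0.415, -0.599, 0], "turn": [0, 0, 0], "gripper": 1}

```text
time_s: 4.6
position: [0.646, -0.0255, 0.2477]
tool_rot: [[0.422, -0.907, -0.0], [-0.907, -0.422, 0.001], [-0.001, -0.0, -1.0]]
ft_force: [-0.5, -0.8, 0.1]
grip_width: 0.0854
```

step_arm:
  steps:
    - {"xyz": [0, 0, 0], "turn": [0, 0, -0.85], "gripper": 1}
    - {"xyz": [0, 0, 0], "turn": [0, 0, -0.85], "gripper": 1}
    - {"xyz": [0, 0, 0], "turn": [0, 0, -0.85], "gripper": 1}
    - {"xyz": [0, 0, 0], "turn": [0, 0, -0.85], "gripper": 1}
    - {"xyz": [0, 0, 0], "turn": [0, 0, -0.85], "gripper": 1}
    - {"xyz": [0, 0, 0], "turn": [0, 0, -0.85], "gripper": 1}
    - {"xyz": [0, 0, 0], "turn": [0, 0, -0.85], "gripper": 1}
    - {"xyz": [0, 0, 0], "turn": [0, 0, -0.85], "gripper": 1}
    - {"xyz": [0, 0, 0], "turn": [0, 0, -0.85], "gripper": 1}
    - {"xyz": [0, 0, 0], "turn": [0, 0, -0.85], "gripper": 1}
    - {"xyz": [0, 0, 0], "turn": [0, 0, -0.85], "gripper": 1}
    - {"xyz": [0, 0, 0], "turn": [0, 0, -0.85], "gripper": 1}
    - {"xyz": [0, 0, 0], "turn": [0, 0, -0.85], "gripper": 1}
    - {"xyz": [0, 0, 0], "turn": [0, 0, -0.85], "gripper": 1}
    - {"xyz": [0, 0, 0], "turn": [0, 0, -0.85], "gripper": 1}
    - {"xyz": [0, 0, 0], "turn": [0, 0, -0.85], "gripper": 1}
    - {"xyz": [0, 0, 0], "turn": [0, 0, -0.85], "gripper": 1}
    - {"xyz": [0, 0, 0], "turn": [0, 0, -0.85], "gripper": 1}
    - {"xyz": [0, 0, 0], "turn": [0, 0, 0], "gripper": 1}
    - {"xyz": [0, 0, 0], "turn": [0, 0, 0], "gripper": 1}

```text
time_s: 6.27
position: [0.6454, -0.027, 0.2478]
tool_rot: [[0.996, 0.086, -0.0], [0.086, -0.996, 0.001], [-0.0, -0.001, -1.0]]
ft_force: [0.6, 1.1, 0.2]
grip_width: 0.0845
```

step_arm:
  steps:
    - {"xyz": [0, 0, 0], "turn": [0, 0, -0.895], "gripper": 1}
    - {"xyz": [0, 0, 0], "turn": [0, 0, -0.895], "gripper": 1}
    - {"xyz": [0, 0, 0], "turn": [0, 0, -0.895], "gripper": 1}
    - {"xyz": [0, 0, 0], "turn": [0, 0, -0.895], "gripper": 1}
    - {"xyz": [0, 0, 0], "turn": [0, 0, -0.895], "gripper": 1}
    - {"xyz": [0, 0, 0], "turn": [0, 0, -0.895], "gripper": 1}
    - {"xyz": [0, 0, 0], "turn": [0, 0, -0.895], "gripper": 1}
    - {"xyz": [0, 0, 0], "turn": [0, 0, -0.895], "gripper": 1}
    - {"xyz": [0, 0, 0], "turn": [0, 0, -0.895], "gripper": 1}
    - {"xyz": [0, 0, 0], "turn": [0, 0, -0.895], "gripper": 1}
    - {"xyz": [0, 0, 0], "turn": [0, 0, -0.895], "gripper": 1}
    - {"xyz": [0, 0, 0], "turn": [0, 0, -0.895], "gripper": 1}
    - {"xyz": [0, 0, 0], "turn": [0, 0, -0.895], "gripper": 1}
    - {"xyz": [0, 0, 0], "turn": [0, 0, -0.895], "gripper": 1}
    - {"xyz": [0, 0, 0], "turn": [0, 0, -0.895], "gripper": 1}
    - {"xyz": [0, 0, 0], "turn": [0, 0, -0.895], "gripper": 1}
    - {"xyz": [0, 0, 0], "turn": [0, 0, -0.895], "gripper": 1}
    - {"xyz": [0, 0, 0], "turn": [0, 0, -0.895], "gripper": 1}
    - {"xyz": [0, 0, 0], "turn": [0.858, -0.17, 0], "gripper": 1}
    - {"xyz": [0, 0, 0], "turn": [0, 0, 0], "gripper": 1}

```text
time_s: 7.93
position: [0.6459, -0.0272, 0.2474]
tool_rot: [[0.194, 0.978, -0.072], [0.981, -0.195, 0.0], [-0.014, -0.071, -0.997]]
ft_force: [1.1, 0.2, -0.3]
grip_width: 0.0855
```

```bash
python3 - <<'E'
from h import *
s=env.observe();print(s['position'],np.round(s['tool_rot'],3).tolist(),s['q'])
i=cams.camera_info('wrist');im,d=cams.get_image('wrist');np.savez('pics/w1.npz',im=im,d=d,E=i['extrinsics'])
print(i['fx'],i['cx'],i['cy'],np.round(i['extrinsics'],3).tolist())
cv2.imwrite('pics/w1.png',im[...,::-1])
im,d=cams.get_image('top');P=cloud('top',im,d);
m=(d>0)&(P[...,0]<.5)&(P[...,0]>.43)&(P[...,1]<-.33)&(P[...,1]>-.38)&(P[...,2]<.1);A=P[m];print('tread',m.sum(),np.linalg.lstsq(np.c_[A[:,:2],np.ones(len(A))],A[:,2],rcond=None)[0])
E
```

```text
[ 0.64587237 -0.0272263   0.24742142] [[0.194, 0.978, -0.072], [0.981, -0.195, 0.0], [-0.014, -0.071, -0.997]] [-12.55275601  33.83931026  54.1973385   -0.89445014  96.01790517
 -91.39366435]
371.64829954431775 319.6598550162421 238.72500592252348 [[0.194, 0.957, 0.216, 0.582], [0.981, -0.186, -0.056, -0.012], [-0.014, 0.223, -0.975, 0.376], [0.0, 0.0, 0.0, 1.0]]
tread 666 [-0.24662961  0.01752241  0.18189348]
```

View pics/w1.png

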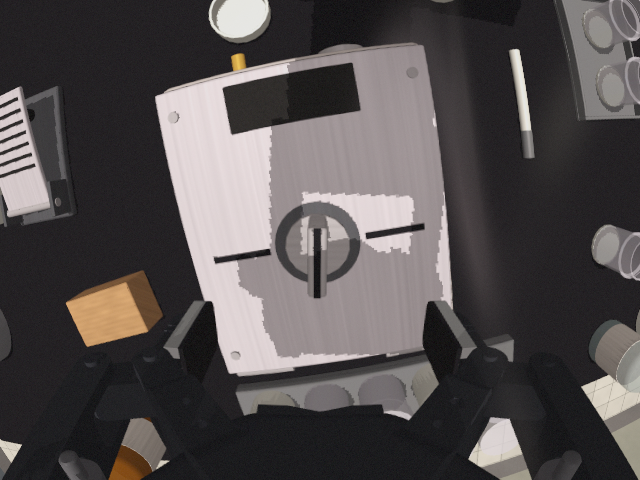

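The pedal is back up (tread slope 0.247). In the wrist view the slot runs vertically from (317,230) to (317,297), centred between the jaws at u≈319, so the jaws match the wing. I shift about 1 mm along -x of the tool, go down and grip.

step_arm:
  squeeze: 40
  steps:
    - {"xyz": [-0.025, 0.185, 0], "turn": [0, 0, 0], "gripper": 1}
    - {"xyz": [0, 0, 0.4], "turn": [0, 0, 0], "gripper": 1}
    - {"xyz": [0, 0, 0.4], "turn": [0, 0, 0], "gripper": 1}
    - {"xyz": [0, 0, 0.4], "turn": [0, 0, 0], "gripper": 1}
    - {"xyz": [0, 0, 0.4], "turn": [0, 0, 0], "gripper": 1}
    - {"xyz": [0, 0, 0.4], "turn": [0, 0, 0], "gripper": 1}
    - {"xyz": [0, 0, 0.18], "turn": [0, 0, 0], "gripper": 1}
    - {"xyz": [0, 0, 0.18], "turn": [0, 0, 0], "gripper": 1}
    - {"xyz": [0, 0, 0.18], "turn": [0, 0, 0], "gripper": 1}
    - {"xyz": [0, 0, 0], "turn": [0, 0, 0], "gripper": 1}
    - {"xyz": [0, 0, 0], "turn": [0, 0, 0], "gripper": -0.4}
    - {"xyz": [0, 0, 0], "turn": [0, 0, 0], "gripper": -0.4}
    - {"xyz": [0, 0, 0], "turn": [0, 0, 0], "gripper": -0.4}
    - {"xyz": [0, 0, 0], "turn": [0, 0, 0], "gripper": -0.4}

```text
time_s: 9.2
position: [0.6456, -0.0297, 0.1466]
tool_rot: [[0.192, 0.979, -0.069], [0.981, -0.193, -0.0], [-0.014, -0.068, -0.998]]
ft_force: [-0.1, -0.2, -0.2]
grip_width: 0.0388
```

step_arm:
  squeeze: 40
  steps:
    - {"xyz": [0.035, 0, 0], "turn": [0, 0, 0], "gripper": -0.4}
    - {"xyz": [0, 0, 0], "turn": [0, 0, 0], "gripper": -1}
    - {"xyz": [0, 0, 0], "turn": [0, 0, 0], "gripper": -1}
    - {"xyz": [0, 0, 0], "turn": [0, 0, 0], "gripper": -1}
    - {"xyz": [0, 0, 0], "turn": [0, 0, 0], "gripper": -1}
    - {"xyz": [0, 0, 0], "turn": [0, 0, 0], "gripper": -1}
    - {"xyz": [0, 0, 0], "turn": [0, 0, 0], "gripper": -1}

```text
time_s: 9.78
position: [0.6454, -0.0301, 0.1466]
tool_rot: [[0.193, 0.979, -0.07], [0.981, -0.194, -0.003], [-0.017, -0.068, -0.998]]
ft_force: [-3.4, -8.0, 2.3]
grip_width: 0.0118
```

The wing is gripped at 11.8 mm. There is 8 N sideways, so the axis is about 1.5 mm further towards -y. I shift to relieve that and then turn.

step_arm:
  steps:
    - {"xyz": [-0.045, 0, 0], "turn": [0, 0, 0], "gripper": -1}
    - {"xyz": [0, 0, 0], "turn": [0, 0, 0.7], "gripper": -1}
    - {"xyz": [0, 0, 0], "turn": [0, 0, 0.7], "gripper": -1}
    - {"xyz": [0, 0, 0], "turn": [0, 0, 0.7], "gripper": -1}
    - {"xyz": [0, 0, 0], "turn": [0, 0, 0], "gripper": -1}
    - {"xyz": [0, 0, 0], "turn": [0, 0, 0], "gripper": -1}

```text
time_s: 10.28
position: [0.6454, -0.0303, 0.1465]
tool_rot: [[0.352, 0.933, -0.069], [0.936, -0.353, -0.001], [-0.025, -0.065, -0.998]]
ft_force: [-2.0, -2.0, 3.8]
grip_width: 0.0116
```

step_arm:
  steps:
    - {"xyz": [0, 0, 0], "turn": [0, 0, 0.81], "gripper": -1}
    - {"xyz": [0, 0, 0], "turn": [0, 0, 0.81], "gripper": -1}
    - {"xyz": [0, 0, 0], "turn": [0, 0, 0.81], "gripper": -1}
    - {"xyz": [0, 0, 0], "turn": [0, 0, 0.81], "gripper": -1}
    - {"xyz": [0, 0, 0], "turn": [0, 0, 0.81], "gripper": -1}
    - {"xyz": [0, 0, 0], "turn": [0, 0, 0.81], "gripper": -1}
    - {"xyz": [0, 0, 0], "turn": [0, 0, 0.81], "gripper": -1}
    - {"xyz": [0, 0, 0], "turn": [0, 0, 0.81], "gripper": -1}
    - {"xyz": [0, 0, 0], "turn": [0, 0, 0.81], "gripper": -1}
    - {"xyz": [0, 0, 0], "turn": [0, 0, 0.81], "gripper": -1}
    - {"xyz": [0, 0, 0], "turn": [0, 0, 0.81], "gripper": -1}
    - {"xyz": [0, 0, 0], "turn": [0, 0, 0.81], "gripper": -1}
    - {"xyz": [0, 0, 0], "turn": [0, 0, 0.81], "gripper": -1}
    - {"xyz": [0, 0, 0], "turn": [0, 0, 0.81], "gripper": -1}
    - {"xyz": [0, 0, 0], "turn": [0, 0, 0.81], "gripper": -1}
    - {"xyz": [0, 0, 0], "turn": [0, 0, 0.81], "gripper": -1}
    - {"xyz": [0, 0, 0], "turn": [0, 0, 0.81], "gripper": -1}
    - {"xyz": [0, 0, 0], "turn": [0, 0, 0.81], "gripper": -1}
    - {"xyz": [0, 0, 0], "turn": [0, 0, 0.81], "gripper": -1}
    - {"xyz": [0, 0, 0], "turn": [0, 0, 0], "gripper": -1}

```text
time_s: 11.95
position: [0.6451, -0.0306, 0.1465]
tool_rot: [[0.997, -0.024, -0.07], [-0.024, -1.0, -0.001], [-0.07, 0.003, -0.998]]
ft_force: [-2.9, -4.4, 3.5]
grip_width: 0.0118
```

step_arm:
  steps:
    - {"xyz": [0, 0, 0], "turn": [0, 0, 0], "gripper": -1}
    - {"xyz": [0, 0, 0], "turn": [0, 0, 0], "gripper": -1}

```text
time_s: 12.12
position: [0.6451, -0.0306, 0.1465]
tool_rot: [[0.997, -0.02, -0.07], [-0.021, -1.0, -0.001], [-0.07, 0.003, -0.998]]
ft_force: [-3.7, -3.6, 4.9]
grip_width: 0.0114
```

```bash
python3 - <<'E'
from h import *
im,d=cams.get_image('wrist')
cv2.imwrite('pics/w2.png',im[...,::-1])
E
```

```text
(no output)
```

View pics/w2.png

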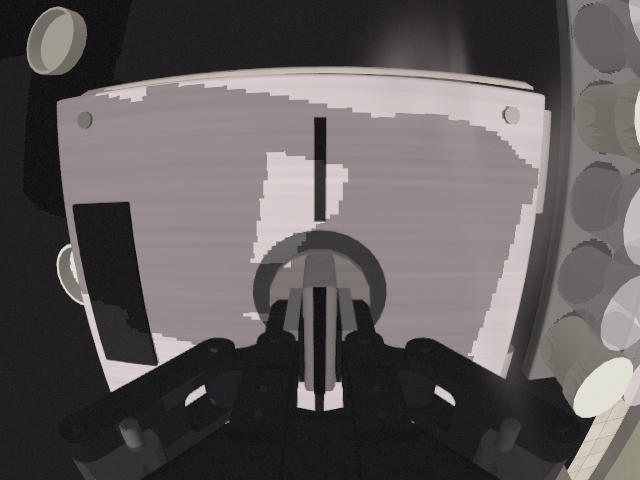

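In the wrist view the slot (320,288)–(319,390) is collinear with the groove (320,117)–(320,220). I release and rise along the axis.

step_arm:
  steps:
    - {"xyz": [0, 0, 0], "turn": [0, 0, 0], "gripper": 0.2}
    - {"xyz": [0, 0, 0], "turn": [0, 0, 0], "gripper": 0.2}
    - {"xyz": [0, 0, 0], "turn": [0, 0, 0], "gripper": 0.2}
    - {"xyz": [0, 0, 0], "turn": [0, 0, 0], "gripper": 0.2}
    - {"xyz": [0, 0, 0], "turn": [0, 0, 0], "gripper": 0.2}
    - {"xyz": [0, 0, -0.3], "turn": [0, 0, 0], "gripper": 0.2}
    - {"xyz": [0, 0, -0.6], "turn": [0, 0, 0], "gripper": 0.2}
    - {"xyz": [0, 0, -0.6], "turn": [0, 0, 0], "gripper": 0.2}
    - {"xyz": [0, 0, -0.6], "turn": [0, 0, 0], "gripper": 0.2}
    - {"xyz": [0, 0, -0.3], "turn": [0, 0, 0], "gripper": -1}
    - {"xyz": [0, 0, 0], "turn": [0, 0.875, 0], "gripper": -1}
    - {"xyz": [-0.6, 0, 0], "turn": [0, 0, 0], "gripper": -1}
    - {"xyz": [-0.6, 0, 0], "turn": [0, 0, 0], "gripper": -1}
    - {"xyz": [-0.6, 0, 0], "turn": [0, 0, 0], "gripper": -1}
    - {"xyz": [-0.6, 0, 0], "turn": [0, 0, 0], "gripper": -1}
    - {"xyz": [-0.4, 0, 0], "turn": [0, 0, 0], "gripper": -1}
    - {"xyz": [0, 0, 0], "turn": [0, 0, 0], "gripper": -1}
    - {"xyz": [0, 0, 0], "turn": [0, 0, 0], "gripper": -1}

```text
time_s: 13.67
position: [0.5401, -0.0275, 0.2424]
tool_rot: [[1.0, -0.022, 0.001], [-0.022, -1.0, -0.002], [0.001, 0.002, -1.0]]
ft_force: [-0.2, 0.2, 0.4]
grip_width: -0.0002
```

```bash
python3 - <<'E'
from h import *
s=env.observe();print(s['position'],s['ft_force'])
im,d=cams.get_image('wrist');cv2.imwrite('pics/w3.png',im[...,::-1])
E
```

```text
[ 0.5400684  -0.02752272  0.24237198] [-0.24662105  0.17015009  0.4008682 ]
```

View pics/w3.png

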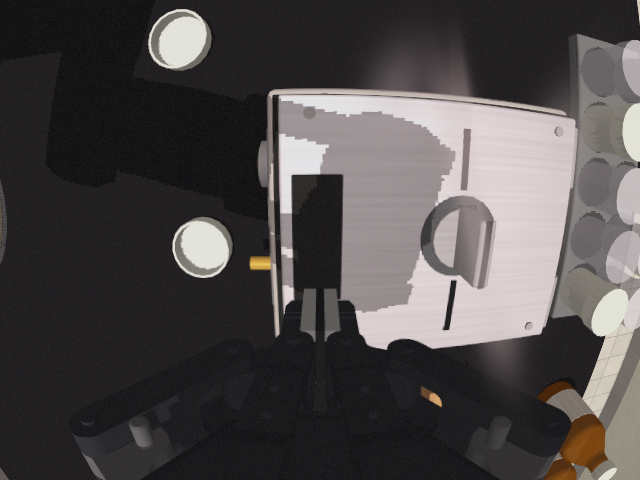

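The pad (292–342, 175–298) lies under the fingers, and the wing is now beside the grooves. I check the slot's angle numerically by casting the fisheye rays.

```bash
python3 - <<'E'
from h import *
i=cams.camera_info('wrist');E=np.array(i['extrinsics']);im=cv2.imread('pics/w3.png');g=cv2.cvtColor(im,6).astype(int)
def w(uv,n,c):
    uv=np.atleast_2d(uv).astype(float)-[i['cx'],i['cy']];r=np.hypot(*uv.T);t=r/i['fx']
    R=np.c_[uv/r[:,None]*np.sin(t)[:,None],np.cos(t)]@E[:3,:3].T;o=E[:3,3]
    return o+R*(((c-o)@n)/(R@n))[:,None]
n=np.array([.07,0,1]);c=np.array([.6445,-.028,.1145])
def sel(a,b,cc,d,th):
    q=np.argwhere(g[cc:d,a:b]<th)[:,::-1]+[a,cc];return q
def ang(P):
    v=np.linalg.svd(P[:,:2]-P[:,:2].mean(0))[2][0];return np.degrees(np.arctan2(v[1],v[0]))%180
A=w(sel(458,474,125,192,90),n,c);B=w(sel(440,460,280,332,90),n,c)
print(len(A),len(B),A.mean(0),B.mean(0));v=A.mean(0)-B.mean(0);print('groove',np.degrees(np.arctan2(v[1],v[0])),ang(A),ang(B))
print(g[230,475:500],g[250,472:498],g[275,468:495])
cv2.imwrite('pics/w3z.png',cv2.resize(im[115:340,410:520],None,fx=2.6,fy=2.6,interpolation=2))
E
```

```text
0 249 [nan nan nan] [ 0.64249561 -0.08710916  0.11464031]
groove nan 0.0 88.6114035120381
[137 136 133 131 134 160 172 180 187 188 160 114 106 102 100  96  99 163
 183 174 190 215 216 215 216] [132 134 134 136 130 145 165 176 183 186 178 142 119 119 117 116 114 138
 182 177 184 209 213 214 214 214] [111 115 117 120 121 120 155 170 178 185 185 163 122 123 121 121 122 137
 176 180 181 206 212 213 213 213 213]<stdin>:13: RuntimeWarning: Mean of empty slice.
  ret = um.true_divide(
<stdin>:11: RuntimeWarning: Mean of empty slice.
```

View pics/w3z.png

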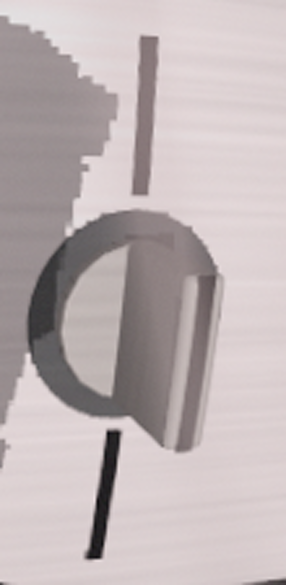

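```bash
python3 - <<'E'
from h import *
i=cams.camera_info('wrist');E=np.array(i['extrinsics']);g=cv2.imread('pics/w3.png',0).astype(float)
n=np.array([.07,0,1]);c=np.array([.6445,-.028,.1145])
def w(uv,c):
    uv=np.array(uv)-[i['cx'],i['cy']];r=np.hypot(*uv.T);t=r/i['fx']
    R=np.c_[uv/r[:,None]*np.sin(t)[:,None],np.cos(t)]@E[:3,:3].T;o=E[:3,3]
    return o+R*(((c-o)@n)/(R@n))[:,None]
def line(r0,r1,ua,ub,th,c):
    pts=[]
    for v in range(r0,r1):
        f=(v-r0)/(r1-r0);u=np.arange(0,15)+round(ua+(ub-ua)*f)-7;k=np.maximum(th-g[v,u],0)
        if k.sum()>0:pts.append([(k*u).sum()/k.sum(),v])
    return w(pts,c)
A=line(132,188,466,464,175,c);B=line(284,327,453,447,150,c)
S=line(226,280,489,481.5,150,c+.042*n)
for P in(A,B,S):
    p=np.polyfit(P[:,1],P[:,0],1);print(P.mean(0),np.degrees(p[0]))
p=np.polyfit(np.r_[A,B][:,1],np.r_[A,B][:,0],1);print('grooves',np.degrees(p[0]))
E
```

```text
[0.64522149 0.02663174 0.1144495 ] 1.4283313529260424
[ 0.642512   -0.08706522  0.11463916] 1.4151088343092602
[ 0.64694717 -0.02855708  0.1565345 ] 1.5070349819885391
grooves 1.3676585246143542
```

The slot is within 0.2° of the grooves. Now I press the pad, descending from 0.242; contact should come near TCP 0.144 and flat near 0.129.

step_arm:
  steps:
    - {"xyz": [0, 0, 0.5], "turn": [0, 0, 0], "gripper": -1}
    - {"xyz": [0, 0, 0.5], "turn": [0, 0, 0], "gripper": -1}
    - {"xyz": [0, 0, 0.5], "turn": [0, 0, 0], "gripper": -1}
    - {"xyz": [0, 0, 0.5], "turn": [0, 0, 0], "gripper": -1}
    - {"xyz": [0, 0, 0.3], "turn": [0, 0, 0], "gripper": -1}
    - {"xyz": [0, 0, 0.1], "turn": [0, 0, 0], "gripper": -1}
    - {"xyz": [0, 0, 0.1], "turn": [0, 0, 0], "gripper": -1}
    - {"xyz": [0, 0, 0.1], "turn": [0, 0, 0], "gripper": -1}
    - {"xyz": [0, 0, 0.1], "turn": [0, 0, 0], "gripper": -1}
    - {"xyz": [0, 0, 0.08], "turn": [0, 0, 0], "gripper": -1}
    - {"xyz": [0, 0, 0], "turn": [0, 0, 0], "gripper": -1}
    - {"xyz": [0, 0, 0], "turn": [0, 0, 0], "gripper": -1}

```text
time_s: 14.72
position: [0.5402, -0.0278, 0.1314]
tool_rot: [[1.0, -0.022, 0.001], [-0.022, -1.0, -0.002], [0.001, 0.002, -1.0]]
ft_force: [-5.7, 0.1, 6.6]
grip_width: 0.0001
```

step_arm:
  steps:
    - {"xyz": [0, 0, 0.05], "turn": [0, 0, 0], "gripper": -1}
    - {"xyz": [0, 0, 0], "turn": [0, 0, 0], "gripper": -1}
    - {"xyz": [0, 0, 0], "turn": [0, 0, 0], "gripper": -1}

```text
time_s: 14.97
position: [0.5403, -0.0278, 0.1299]
tool_rot: [[1.0, -0.022, 0.001], [-0.022, -1.0, -0.002], [0.002, 0.002, -1.0]]
ft_force: [-4.4, -0.6, 9.3]
grip_width: -0.0
```

step_arm:
  steps:
    - {"xyz": [0, 0, 0.05], "turn": [0, 0, 0], "gripper": -1}
    - {"xyz": [0, 0, 0], "turn": [0, 0, 0], "gripper": -1}
    - {"xyz": [0, 0, 0], "turn": [0, 0, 0], "gripper": -1}

```text
time_s: 15.22
position: [0.5403, -0.0278, 0.1294]
tool_rot: [[1.0, -0.022, 0.003], [-0.022, -1.0, -0.003], [0.003, 0.003, -1.0]]
ft_force: [-9.9, 2.3, 21.3]
grip_width: -0.0004
```

The force rose to 21 N with the descent stopped at 0.1294, so the cover is flat. A quick side-camera check before handing in.

```bash
python3 - <<'E'
from h import *
im,d=cams.get_image('side');P=cloud('side',im,d)
m=(d>0)&(abs(P[...,0]-.6)<.1)&(P[...,1]>.02)&(P[...,1]<.055)&(P[...,2]>.095)&(P[...,2]<.14)
A=P[m];print(m.sum(),np.linalg.lstsq(np.c_[A[:,:2],np.ones(len(A))],A[:,2],rcond=None)[0],env.observe()['ft_force'])
cv2.imwrite('pics/end.png',cv2.resize(im[150:460,160:480],None,fx=1.8,fy=1.8)[...,::-1])
E
```

```text
1123 [ 0.01338233 -0.00292919  0.09832989] [-9.91893744  1.60845016 21.88762435]
```

View pics/end.png

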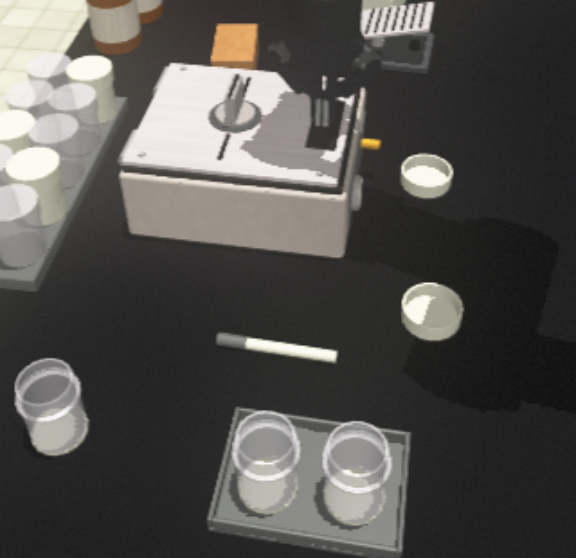

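The side view shows the cover flat on its frame, with the fingers on the pad and the wing in line with the grooves. The other objects look undisturbed. I hand the job in.

```bash
python3 -c "
from rig import order;print(order.close_job())"
```

```text
the job is handed in; nothing more can be done
None
```

The job is done and handed in at about 15.4 s, with the fingers still holding the cover pressed down.

- **Pedal:** I pressed it until the force jumped from about 6 N to 21 N, which marks the stop. A later picture showed the tread back up at its rest slope.
- **Fastener:** I turned the wing about 80° clockwise from where it stood. The slot then measured within 0.2° of the two grooves.
- **Cover:** I pressed it down on the pad and it is held there with about 21 N down, against the 7 N or so needed. There is also about 10 N sideways. The side camera measured the cover level to within about 0.013 rad, with the front edge on the low side. I put that remainder down to depth and calibration error.
- **Other objects:** The jars, caps, box and pen look unmoved in the last picture; I did not measure their positions.

One reading disagreed. My first estimate of the fastener's axis was about 2 mm off, which showed as an 8 N side force on gripping. I shifted the arm to reduce it before turning.

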